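# Put the check weights back in their cases

## Robot

A 6-joint arm with a two-finger parallel gripper is mounted at the origin on the work surface. World frame = base frame: x ahead of the robot, y to its left, z up, the work surface at z = 0. Lengths are in m, angles in degrees, forces in N, time in s.
With the tool pointing down it reaches from about 0.25 to 0.85 m from the base axis. Payload 12.5 kg.
Tool frame: the origin (TCP) lies midway between the tips of the shut fingers; the grasp point (between the pads) lies 19 mm behind it; z points along the fingers, y is the line along which they close (so a half turn about z gives the same grasp; the last joint's range is limited). The gripper opens to 93 mm and grips with 3 to 60 N. Pads are 15 mm wide; open, the fingers measure 128 mm over their backs; the gripper's body (75 mm by 188 mm) begins 65 mm behind the grasp point.
Start: joints at [-68.732, 20.094, 94.641, -0, 65.266, -4.847], TCP at [0.242, -0.494, 0.219] pointing down, gripper open.
Joint ranges: [-157.81, 157.81], [-45, 120.19], [0.68, 151.7], [-89.99, 269.99], [4.06, 180], [-164.3, 164.3]. Speed limits (degrees/s): [127.2, 127.2, 159.86, 180, 180, 180].

## Interface

Orientations are given as a 3x3 rotation matrix whose columns are the frame's x, y, z axes.
In Python, from plant import telemetry, cams, ticket, finder gives the robot as it stands.
- The arm moves only by the tool move_arm, never from a script. Its arguments are lists of equal length, an entry for each row: "dp": the shift along the tool's x, y, z in m, a list of three; "rotation": the turn, a rotation vector about the tool's x, y, z in degrees, a list of three; "hand": the finger opening in m, from 0 to 0.093. In form: {"dp": [[x, y, z], ...], "rotation": [[wx, wy, wz], ...], "hand": [hand, ...]}. A call has 1 to 5 rows; each row is the pose to reach, as a shift and turn from the pose commanded when the call began, along the tool's axes at that moment; what a row does not reach only later rows make up. A row lasts 1/10 s, in which the tool goes at most 50 mm and 8.59 degrees, less where a joint would pass 70% of its speed; a pose out of reach is approached as far as the arm can. A call with a gripper value outside its range is refused whole. The fingers move at their own pace and stop on an object; the grip force is fixed at half the most. Time passes only in rows, so rows that repeat a pose let the fingers close. It gives the time, the measured TCP pose, the force, the opening and the grip force at its end, in the units of the state.
- telemetry.state(): the state, without advancing time (a new reading comes with each control period).
- cams.capture(name): name is "scene" or "top"; returns a dict with "image" (480x640x3 uint8, red, green, blue), "z_map" (480x640 float32, m along the optical axis (not along the pixel's ray), 0 where there is no reading), "fx", "fy", "cx", "cy" (pixels), "extrinsics" (4x4, takes a point from world to camera coordinates). Camera axes: x right, y down, z forward; pixel columns grow to the right and rows downward; lengths in m; the calibration is good to about 2 mm. A picture is of the moment at which its call begins.
- ticket.sign_off(): hands the job in; it is judged then, once.
Trained networks look in the newest picture that a camera, given by its name, has taken for a name from the list of things; names that differ only in an ending like _2 or _b are one class to them, and where a whole thing is asked for, a point or a joint stands for the part that bears it (a point fixed in the world has none). Each returns a list of dicts, best first, with "confidence" (0 to 1); they miss things now and then, are a little off and sometimes report something else, mostly with a low value. They report only what shows in the picture. A call takes as long as a camera call. They do not tell look-alikes from the thing itself.
- finder.boxes_of(camera, query): "box" ([left, top, right, bottom] in pixels, round what is visible of it).
- finder.landmark_of(camera, query): "pixel" ([column, row] in pixels: a listed point, or the origin of a listed thing).
The state is a dict: "time": time; "q": joint angles; "joint_vel": joint speeds; "effort": joint torques, N m; "ee_pos": TCP position; "ee_rot": TCP orientation; "ft_force": force on the tool from outside, world axes, zero at the start; "ft_torque": the same for the moment, N m; "gripper_width": finger opening in m; "grasp_force": force on a finger pad.
Only numpy, scipy, OpenCV 4.12 (cv2) and the standard library are available. Lean on these libraries where they do the work, as an engineer would, in place of code of your own. Each camera call takes 0.05 s, during which the arm holds its last target. There are 200 camera calls.

## Task

The balance check is finished: take the four stacked check weights off the weighing pan one at a time, from the top of the stack down, and stand each one flat in the felt-lined well of its own wooden case - the smallest weight in the smallest case, and so on up to the largest in the largest. Set the weights down gently rather than dropping them, do not knock or press on the balance, and leave the glass beaker where it stands.

Things in the scene. Friction and masses are not known exactly. Their poses are not given: they have to be found in the camera images.
- w50_center (a point): The smallest (50 g) check weight: plain solid grey steel cylinder standing upright, 24 mm across, 14 mm high, flat top without knob. At the start: top of the stack. The point is its centre, 7 mm above its underside; z up. Fingertips that go lower than its underside strike the wider weight below it. It belongs in the case with the 40 mm well.
- w100_center (a point): The second smallest (100 g) check weight: plain solid yellow brass cylinder standing upright, 30 mm across, 16.8 mm high, flat top without knob. At the start: second from the top. The point is its centre, 8.4 mm above its underside; z up. Fingertips that go lower than its underside strike the wider weight below it. It belongs in the case with the 46 mm well.
- w200_center (a point): The second largest (200 g) check weight: plain solid grey steel cylinder standing upright, 38 mm across, 22.5 mm high, flat top without knob. At the start: third from the top. The point is its centre, 11.25 mm above its underside; z up. Fingertips that go lower than its underside strike the wider weight below it. It belongs in the case with the 54 mm well.
- w500_center (a point): The largest (500 g) check weight: plain solid yellow brass cylinder standing upright, 50 mm across, 30.3 mm high, flat top without knob. At the start: bottom of the stack, standing on the pan. The point is its centre, 15.15 mm above its underside; z up. Fingertips that go lower than its underside strike the wider pan below it. It belongs in the case with the 66 mm well.
- case50_well (a point): The smallest wooden case, home of the 24 mm weight: fixed square pale wooden block 60 x 60 mm, 22 mm high, lid off, with one round well 40 mm across and 5 mm deep in its top, floor lined with blue felt. The point is the centre of the well's floor, 17 mm above the bench and 5 mm below the block's top; z up, x and y along the block's sides. The weight stands up to 8 mm free of the wall all round, too little for fingertips to enter the well.
- case100_well (a point): The second smallest wooden case, home of the 30 mm weight: fixed square pale wooden block 72 x 72 mm, 22 mm high, lid off, with one round well 46 mm across and 5 mm deep in its top, floor lined with blue felt. The point is the centre of the well's floor, 17 mm above the bench and 5 mm below the block's top; z up, x and y along the block's sides. The weight stands up to 8 mm free of the wall all round, too little for fingertips to enter the well.
- case200_well (a point): The second largest wooden case, home of the 38 mm weight: fixed square pale wooden block 86 x 86 mm, 22 mm high, lid off, with one round well 54 mm across and 5 mm deep in its top, floor lined with blue felt. The point is the centre of the well's floor, 17 mm above the bench and 5 mm below the block's top; z up, x and y along the block's sides. The weight stands up to 8 mm free of the wall all round, too little for fingertips to enter the well.
- case500_well (a point): The largest wooden case, home of the 50 mm weight: fixed square pale wooden block 100 x 100 mm, 22 mm high, lid off, with one round well 66 mm across and 5 mm deep in its top, floor lined with blue felt. The point is the centre of the well's floor, 17 mm above the bench and 5 mm below the block's top; z up, x and y along the block's sides. The weight stands up to 8 mm free of the wall all round, too little for fingertips to enter the well.
- balance: Top-pan balance, cream and grey, fixed on the bench: 270 mm deep (x), 198 mm wide (y). Origin on the bench under the middle of the housing; x points from the display at the front to the back, z up. The round steel pan (120 mm across) has its centre at x = +50 mm, y = 0 and its top at z = 75 mm; the housing round it reaches z = 64 mm. The stack of weights stands within 12 mm of the pan's centre. Pan and housing are rigid here.
- beaker: Empty glass beaker, loose, 60 mm across, 80 mm high, standing on the bench beyond the balance: a bystander. Origin at the centre of its underside.
Mind the look-alikes: they are no part of the job. What is shaped like the part that bears w50_center but red is not meant. Leave any green look-alike of the part that bears case200_well alone.

How it is judged:
By the outcome, as a careful person would: the job done as asked, in the order asked, and still so for the second after the job is handed in, with the robot touching nothing.
It also fails if it takes over 109 s, if anything falls off the work surface, if the arm or the gripper's body presses on something with over 40 N, if the wrist force passes 120 N, or if a joint passes its speed limit or range.

## Working session

There is one attempt and no reset: what is moved stays moved. The work goes in short steps, Python scripts to look and compute and a tool call to move; the robot and the scene stay as the last step left them, time stands still between calls to the robot, and variables do not carry over. Pictures are saved under pics/ and viewed, at most 14 in all, crops included, and the job is handed in when it is done.

Besides the shell and the picture viewer there is one more tool, called in YAML: its name, and indented under it one key for each argument. move_arm: Moves the arm, as the interface text tells. Its arguments: {"type":"object","properties":{"dp":{"type":"array"},"rotation":{"type":"array"},"hand":{"type":"array"}},"required":["dp","rotation","hand"]}

```bash
mkdir -p pics
cat > h.py <<'E'
import numpy as np,cv2
from plant import telemetry,cams,ticket,finder
def cap(n,save=None):
    c=cams.capture(n)
    if save: cv2.imwrite('pics/'+save,c['image'][:,:,::-1])
    return c
def ray(c,px):
    E=np.array(c['extrinsics']);R=E[:3,:3];o=-R.T@E[:3,3]
    d=R.T@np.array([(px[0]-c['cx'])/c['fx'],(px[1]-c['cy'])/c['fy'],1]);return o,d
def at_z(c,px,z):
    o,d=ray(c,px);return o+d*(z-o[2])/d[2]
def cloud(c):
    v,u=np.mgrid[:480,:640];Z=c['z_map'];P=np.stack([(u-c['cx'])/c['fx']*Z,(v-c['cy'])/c['fy']*Z,Z],-1)
    E=np.array(c['extrinsics']);W=(P-E[:3,3])@E[:3,:3];W[Z==0]=np.nan;return W
E
python3 - <<'E'
from h import *
np.set_printoptions(precision=4,suppress=True)
for n in('scene','top'):
    c=cap(n,n+'0.png');W=cloud(c);print(n,at_z(c,(320,240),0),c['fx'])
    for q in['w50_center','w100_center','w200_center','w500_center','case50_well','case100_well','case200_well','case500_well','balance','beaker']:
        for r in finder.landmark_of(n,q)[:3]:
            p=r['pixel'];print(q,np.round(r['confidence'],2),np.round(p,1),W[int(p[1]),int(p[0])])
print(telemetry.state())
E
```

```text
scene [ 0.4202 -0.0042 -0.    ] 497.3897937868856
w50_center 0.71 [331.7 280.7] [ 0.6009 -0.0242  0.1583]
w50_center 0.61 [418.5 310.9] [0.621  0.1346 0.0153]
w100_center 0.52 [332.9 286. ] [ 0.6122 -0.0253  0.1595]
w200_center 0.71 [336.4 291.2] [ 0.6136 -0.019   0.1426]
w500_center 0.97 [336.4 301.6] [ 0.6211 -0.0206  0.1229]
case50_well 0.79 [453.1 200.8] [0.3972 0.2877 0.0174]
case100_well 0.66 [476.5 283.1] [0.5941 0.2576 0.0184]
case200_well 0.82 [176.2 190.8] [ 0.2356 -0.2788  0.0179]
case200_well 0.75 [170.4 253.3] [ 0.3947 -0.3001  0.0186]
case500_well 0.73 [191.6 322.1] [ 0.5508 -0.2718  0.0162]
balance 0.9 [325.9 298.2] [ 0.608  -0.0359  0.1152]
beaker 0.64 [461.5 365.3] [0.752  0.1529 0.0725]
top [ 0.5083 -0.0073  0.    ] 563.7194144103063
w50_center 0.59 [452.5 287.4] [ 0.3987 -0.3055  0.0144]
w50_center 0.47 [333.1 187.9] [ 0.6068 -0.0328  0.1615]
w50_center 0.44 [251.4 187.4] [ 0.6328  0.1515 -0.0071]
w100_center 0.63 [328.6 185.8] [ 0.6113 -0.0228  0.1588]
w200_center 0.51 [325.3 189.7] [ 0.6036 -0.0167  0.1558]
w500_center 0.6 [199.4 203.8] [0.5928 0.2653 0.0216]
w50
[... 351 characters left out ...]
27.7 220.1] [ 0.5477 -0.0221  0.0743]
balance 0.56 [453.2 288.5] [ 0.3966 -0.3064  0.0197]
beaker 0.94 [245.4 142.1] [0.7184 0.1547 0.0791]
{'time': 1.1, 'q': array([-68.7307,  20.0923,  94.6411,  -0.0023,  65.2672,  -4.8473]), 'joint_vel': array([ 0.0389,  0.0537,  0.0249,  0.0462, -0.05  ,  0.0055]), 'effort': array([  0.0011, -49.7249, -28.549 ,   0.0699,   0.0219,   0.    ]), 'ee_pos': array([ 0.2421, -0.4938,  0.2186]), 'ee_rot': array([[ 0.8979,  0.4402, -0.    ],
       [ 0.4402, -0.8979, -0.    ],
       [-0.    , -0.    , -1.    ]]), 'ft_force': array([0.2171, 0.2278, 0.3147]), 'ft_torque': array([-0.055 ,  0.0769,  0.0159]), 'grasp_force': 0.0, 'gripper_width': 0.09310881960912648}
```

View pics/scene0.png

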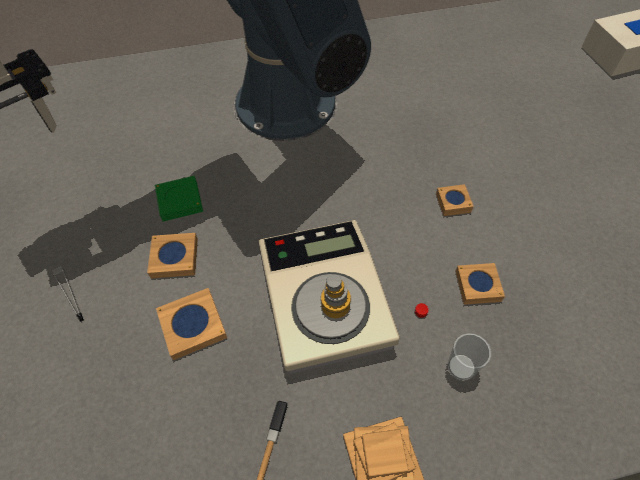

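View pics/top0.png

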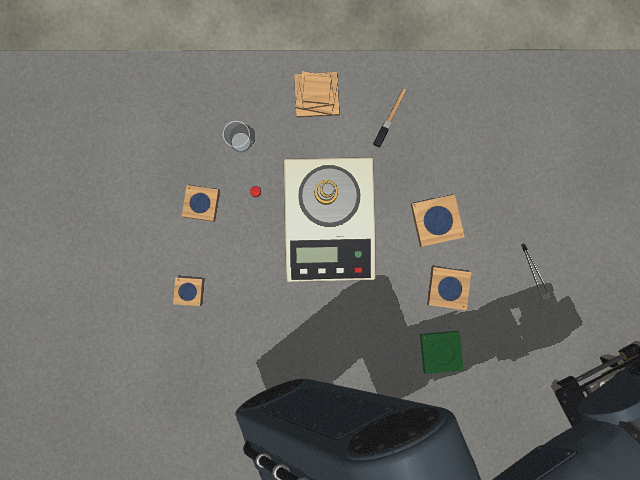

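The stack is at scene pixel (336,290) and top pixel (327,191). 
- **w50 candidates:** the grey cylinder on top of the stack at scene (333,280), and a red one on the bench at (421,310). The grey one is meant, because red is excluded.
- **case200 candidates:** the wooden case at (172,252), and a green one at (179,197). The wooden one is meant.

Next I'll measure more precisely and confirm this in a crop.

Run:
```python
from h import *
np.set_printoptions(precision=4,suppress=True)
C={}
for n in('scene','top'):
    c=C[n]=cap(n);hsv=cv2.cvtColor(c['image'],cv2.COLOR_RGB2HSV)
    m=cv2.inRange(hsv,(105,80,30),(125,255,160));k,_,st,ce=cv2.connectedComponentsWithStats(m)
    for i in range(1,k):
        if 150<st[i][4]<4000: print(n,ce[i],st[i],at_z(c,ce[i],.017)[:2])
    W=cloud(c)
    for lo,hi in((.152,.166),(.139,.147),(.123,.132),(.101,.109)):
        b=(W[...,2]>lo)&(W[...,2]<hi)&(abs(W[...,0]-.6)<.05)&(abs(W[...,1]+.02)<.05)
        p=W[b];print(lo,len(p),p.mean(0) if len(p) else 0,(p.min(0)+p.max(0))/2 if len(p) else 0)
a=cv2.resize(C['top']['image'][160:225,290:365],None,fx=8,fy=8,interpolation=cv2.INTER_CUBIC)[:,:,::-1]
cv2.imwrite('pics/topcrop.png',a)
a=cv2.resize(C['scene']['image'][180:340,130:470],None,fx=2.3,fy=2.3,interpolation=cv2.INTER_CUBIC)[:,:,::-1]
cv2.imwrite('pics/scenecrop.png',a)
```

```text
scene [454.6573 197.2135] [446 191  18  13 178] [0.3907 0.294 ]
scene [171.7126 252.6874] [159 242  26  22 435] [ 0.3936 -0.2971]
scene [480.102  281.1331] [469 272  23  20 353] [0.5914 0.2673]
scene [189.9251 320.9012] [173 305  35  33 881] [ 0.5486 -0.2734]
0.152 185 [ 0.6042 -0.0212  0.1583] [ 0.6033 -0.0208  0.157 ]
0.139 102 [ 0.6112 -0.0193  0.1438] [ 0.6077 -0.0192  0.143 ]
0.123 152 [ 0.6138 -0.0181  0.1274] [ 0.6093 -0.0179  0.1275]
0.101 247 [ 0.6166 -0.0204  0.1053] [ 0.6089 -0.0179  0.105 ]
top [199.7356 202.5458] [191 193  19  20 295] [0.5944 0.2646]
top [437.5622 220.1244] [424 207  28  28 619] [ 0.5508 -0.2752]
top [449.4296 288.0995] [439 277  22  23 412] [ 0.3964 -0.2989]
top [187.4405 291.1233] [179 283  17  17 227] [0.3948 0.2911]
0.152 113 [ 0.604  -0.022   0.1586] [ 0.6043 -0.0218  0.1575]
0.139 42 [ 0.5997 -0.0169  0.1439] [ 0.6045 -0.021   0.1436]
0.123 87 [ 0.6013 -0.0156  0.1277] [ 0.6045 -0.0194  0.1276]
0.101 142 [ 0.6044 -0.0195  0.1053] [ 0.6059 -0.0198  0.105 ]
```

View pics/topcrop.png

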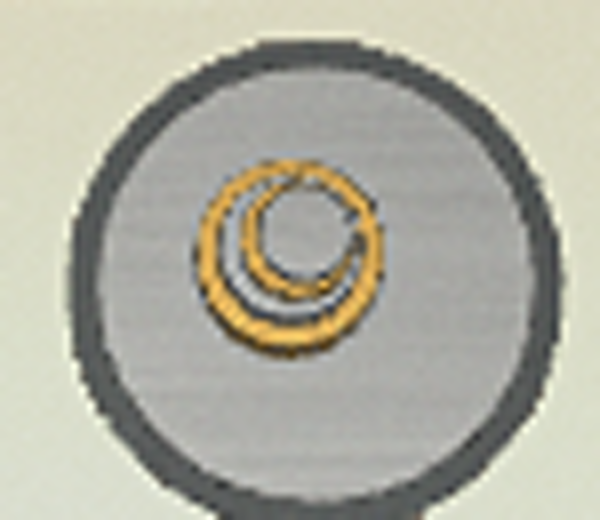

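View pics/scenecrop.png

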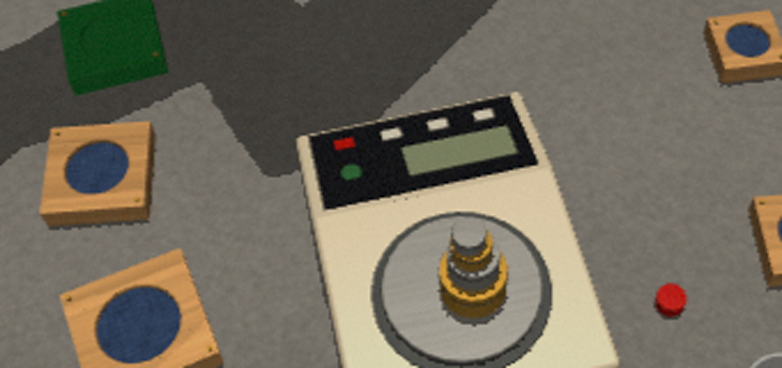

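The crop shows the grey w50 on the brass w100, then the grey w200, then the brass w500. In the top image w50 is near (327.5,188.6) and w500 near (326,192). The green case and the red cylinder are separate things.

Run:
```python
from h import *
np.set_printoptions(precision=4,suppress=True)
c=cap('top')
for n,x,y,z in(('w50',305,232,.1586),('w100',302,240,.1446),('w200',289,245,.1278),('w500',291,253,.1053)):
    print(n,at_z(c,((x+.5)/8-.5+290,(y+.5)/8-.5+160),z))
```

```text
w50 [ 0.6041 -0.0221  0.1586]
w100 [ 0.604  -0.0216  0.1446]
w200 [ 0.6051 -0.0187  0.1278]
w500 [ 0.6062 -0.0196  0.1053]
```

move_arm:
  dp:
    - [0.22, -0.109, -0.005]
    - [0.22, -0.109, -0.005]
    - [0.22, -0.109, -0.005]
    - [0.22, -0.109, -0.005]
    - [0.22, -0.109, -0.005]
  rotation:
    - [0, 0, 26.12]
    - [0, 0, 26.12]
    - [0, 0, 26.12]
    - [0, 0, 26.12]
    - [0, 0, 26.12]
  hand: [0.06, 0.06, 0.06, 0.06, 0.06]

```text
time: 1.75
ee_pos: [0.3887, -0.3026, 0.2237]
ee_rot: [[1.0, -0.002, 0.0], [-0.002, -1.0, -0.0], [0.0, 0.0, -1.0]]
ft_force: [1.0, -0.4, 0.2]
gripper_width: 0.0609
grasp_force: 0.0
```

move_arm:
  dp:
    - [0.15, -0.195, 0]
    - [0.15, -0.195, 0]
    - [0.15, -0.195, 0]
    - [0.15, -0.195, 0]
    - [0.15, -0.195, 0]
  rotation:
    - [0, 0, 0]
    - [0, 0, 0]
    - [0, 0, 0]
    - [0, 0, 0]
    - [0, 0, 0]
  hand: [0.06, 0.06, 0.06, 0.06, 0.06]

```text
time: 2.25
ee_pos: [0.5389, -0.1071, 0.2237]
ee_rot: [[1.0, 0.0, 0.0], [0.0, -1.0, -0.0], [0.0, 0.0, -1.0]]
ft_force: [0.3, -0.8, -0.2]
gripper_width: 0.0602
grasp_force: 0.0
```

```bash
python3 -c "
from h import *
s=telemetry.state();print(s['ee_pos'],s['q'],s['time'])"
```

```text
[ 0.53894457 -0.1071137   0.22365719] [-1.60966056e+01  1.97325517e+01  9.44050923e+01  2.75657641e-03
  6.58399155e+01  7.38835768e+01] 2.25
```

move_arm:
  dp:
    - [0.0625, -0.082, 0.02]
    - [0.0625, -0.082, 0.03]
    - [0.0625, -0.082, 0.03]
    - [0.0625, -0.082, 0.03]
    - [0.0625, -0.082, 0.03]
  rotation:
    - [0, 0, 0]
    - [0, 0, 0]
    - [0, 0, 0]
    - [0, 0, 0]
    - [0, 0, 0]
  hand: [0.045, 0.045, 0.045, 0.045, 0.045]

```text
time: 2.75
ee_pos: [0.6, -0.028, 0.1939]
ee_rot: [[1.0, -0.0, 0.0], [-0.0, -1.0, -0.0], [0.0, 0.0, -1.0]]
ft_force: [0.5, 0.0, -0.9]
gripper_width: 0.0449
grasp_force: 0.0
```

move_arm:
  dp:
    - [0, 0, 0.01]
    - [0, 0, 0.02]
    - [0, 0, 0.02]
  rotation:
    - [0, 0, 0]
    - [0, 0, 0]
    - [0, 0, 0]
  hand: [0.045, 0.045, 0.045]

```text
time: 3.05
ee_pos: [0.5993, -0.0279, 0.1719]
ee_rot: [[1.0, -0.001, -0.002], [-0.001, -1.0, 0.0], [-0.002, -0.0, -1.0]]
ft_force: [0.0, 0.1, 0.2]
gripper_width: 0.0452
grasp_force: 0.0
```

move_arm:
  dp:
    - [0.0045, -0.006, 0]
    - [0.0045, -0.006, 0.008]
    - [0.0045, -0.006, 0.016]
    - [0.0045, -0.006, 0.021]
    - [0.0045, -0.006, 0.021]
  rotation:
    - [0, 0, 0]
    - [0, 0, 0]
    - [0, 0, 0]
    - [0, 0, 0]
    - [0, 0, 0]
  hand: [0.045, 0.045, 0.045, 0.045, 0.045]

```text
time: 3.55
ee_pos: [0.6043, -0.0212, 0.1514]
ee_rot: [[1.0, -0.0, -0.002], [-0.0, -1.0, 0.0], [-0.002, -0.0, -1.0]]
ft_force: [-0.5, 0.3, 0.0]
gripper_width: 0.0449
grasp_force: 0.0
```

move_arm:
  dp:
    - [0, 0, 0]
    - [0, 0, 0]
    - [0, 0, 0]
    - [0, 0, 0]
    - [0, 0, 0]
  rotation:
    - [0, 0, 0]
    - [0, 0, 0]
    - [0, 0, 0]
    - [0, 0, 0]
    - [0, 0, 0]
  hand: [0.034, 0.028, 0.024, 0.02, 0.02]

```text
time: 4.05
ee_pos: [0.605, -0.0212, 0.1528]
ee_rot: [[1.0, -0.0, 0.0], [-0.0, -1.0, -0.0], [0.0, 0.0, -1.0]]
ft_force: [0.0, 0.0, 1.7]
gripper_width: 0.0225
grasp_force: 30.0
```

move_arm:
  dp:
    - [0, 0, -0.01]
    - [0, 0, -0.03]
    - [0, 0, -0.06]
    - [-0.02, -0.03, -0.06]
    - [-0.05, -0.074, -0.06]
  rotation:
    - [0, 0, 0]
    - [0, 0, 0]
    - [0, 0, 0]
    - [0, 0, 0]
    - [0, 0, 0]
  hand: [0.02, 0.02, 0.02, 0.02, 0.02]

```text
time: 4.55
ee_pos: [0.5571, 0.0497, 0.2138]
ee_rot: [[1.0, -0.003, 0.002], [-0.003, -1.0, -0.0], [0.002, 0.0, -1.0]]
ft_force: [0.4, 0.7, -0.9]
gripper_width: 0.0223
grasp_force: 30.0
```

Run:
```python
from h import *
c=cap('scene');s=telemetry.state();print(s['ee_pos'],s['gripper_width'],s['grasp_force'])
cv2.imwrite('pics/g1.png',cv2.resize(c['image'][170:350,230:470],None,fx=3,fy=3,interpolation=cv2.INTER_CUBIC)[:,:,::-1])
```

```text
[0.55257758 0.05541164 0.21327315] 0.022709542243013282 30.001645982265472
```

View pics/g1.png

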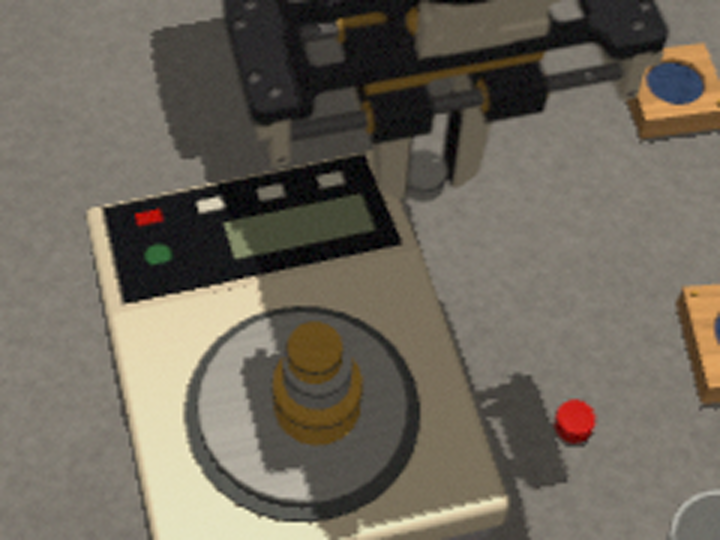

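w50 is held between the fingertips at crop (425,170), and w100 stays on the stack at (315,350).

move_arm:
  dp:
    - [-0.15, -0.22, 0.05]
    - [-0.15, -0.22, 0.05]
    - [-0.15, -0.22, 0.05]
    - [-0.15, -0.22, 0.05]
    - [-0.15, -0.22, 0.05]
  rotation:
    - [0, 0, 0]
    - [0, 0, 0]
    - [0, 0, 0]
    - [0, 0, 0]
    - [0, 0, 0]
  hand: [0.02, 0.02, 0.02, 0.02, 0.02]

```text
time: 5.1
ee_pos: [0.4172, 0.2546, 0.1669]
ee_rot: [[1.0, -0.0, 0.001], [-0.0, -1.0, 0.001], [0.001, -0.001, -1.0]]
ft_force: [0.7, 1.7, -0.9]
gripper_width: 0.0225
grasp_force: 30.0
```

```bash
python3 -c "
from h import *
cams.capture('top');s=telemetry.state();print(s['ee_pos'],s['q'])"
```

```text
[0.41295037 0.25860297 0.1653974 ] [ 26.52052224  17.53552402 106.77597487   0.12515272  55.797495
 116.30094912]
```

move_arm:
  dp:
    - [-0.02, -0.0335, 0]
    - [-0.02, -0.0335, 0.04]
    - [-0.02, -0.0335, 0.08]
    - [-0.02, -0.0335, 0.11]
    - [-0.02, -0.0335, 0.11]
  rotation:
    - [0, 0, 0]
    - [0, 0, 0]
    - [0, 0, 0]
    - [0, 0, 0]
    - [0, 0, 0]
  hand: [0.02, 0.02, 0.02, 0.02, 0.02]

```text
time: 5.65
ee_pos: [0.3966, 0.2857, 0.0539]
ee_rot: [[1.0, 0.0, -0.005], [0.0, -1.0, -0.003], [-0.005, 0.003, -1.0]]
ft_force: [0.3, -1.0, 0.2]
gripper_width: 0.0224
grasp_force: 30.0
```

Run:
```python
from h import *
c=cap('scene');s=telemetry.state();print(s['ee_pos'],s['ft_force'])
cv2.imwrite('pics/p1.png',cv2.resize(c['image'][140:240,380:530],None,fx=5,fy=5,interpolation=cv2.INTER_CUBIC)[:,:,::-1])
```

```text
[0.39781924 0.28634112 0.05603632] [ 0.50121681  0.15555423 -0.47530026]
```

View pics/p1.png

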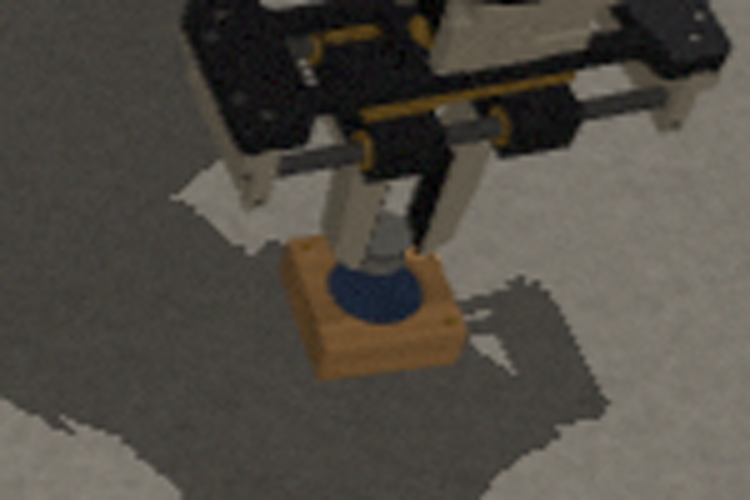

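w50 hangs over the blue well at crop (375,290). I'll correct by a few mm, then lower it.

move_arm:
  dp:
    - [-0.004, -0.006, 0]
    - [-0.004, -0.006, 0.008]
    - [-0.004, -0.006, 0.016]
    - [-0.004, -0.006, 0.022]
    - [-0.004, -0.006, 0.025]
  rotation:
    - [0, 0, 0]
    - [0, 0, 0]
    - [0, 0, 0]
    - [0, 0, 0]
    - [0, 0, 0]
  hand: [0.02, 0.02, 0.02, 0.02, 0.02]

```text
time: 6.2
ee_pos: [0.3941, 0.2924, 0.0308]
ee_rot: [[1.0, -0.0, -0.001], [-0.0, -1.0, -0.0], [-0.001, 0.0, -1.0]]
ft_force: [-0.1, -0.0, 0.3]
gripper_width: 0.0226
grasp_force: 30.0
```

move_arm:
  dp:
    - [0, 0, 0.001]
    - [0, 0, 0.002]
    - [0, 0, 0.002]
    - [0, 0, 0.002]
  rotation:
    - [0, 0, 0]
    - [0, 0, 0]
    - [0, 0, 0]
    - [0, 0, 0]
  hand: [0.02, 0.02, 0.02, 0.02]

```text
time: 6.6
ee_pos: [0.3944, 0.2927, 0.0295]
ee_rot: [[1.0, -0.0, 0.0], [-0.0, -1.0, 0.0], [0.0, -0.0, -1.0]]
ft_force: [0.2, -0.7, -0.0]
gripper_width: 0.0225
grasp_force: 30.0
```

move_arm:
  dp:
    - [0, 0, 0.001]
    - [0, 0, 0.002]
    - [0, 0, 0.003]
    - [0, 0, 0.003]
  rotation:
    - [0, 0, 0]
    - [0, 0, 0]
    - [0, 0, 0]
    - [0, 0, 0]
  hand: [0.02, 0.02, 0.02, 0.02]

```text
time: 7.0
ee_pos: [0.3942, 0.2926, 0.0262]
ee_rot: [[1.0, -0.0, -0.0], [-0.0, -1.0, -0.0], [-0.0, 0.0, -1.0]]
ft_force: [-1.1, -0.3, -1.5]
gripper_width: 0.0227
grasp_force: 30.0
```

move_arm:
  dp:
    - [0, 0, 0.001]
    - [0, 0, 0.001]
    - [0, 0, 0.001]
  rotation:
    - [0, 0, 0]
    - [0, 0, 0]
    - [0, 0, 0]
  hand: [0.02, 0.02, 0.02]

```text
time: 7.3
ee_pos: [0.3943, 0.2926, 0.0254]
ee_rot: [[1.0, -0.0, -0.0], [-0.0, -1.0, -0.0], [-0.0, 0.0, -1.0]]
ft_force: [-0.8, 0.3, -0.6]
gripper_width: 0.0225
grasp_force: 30.0
```

move_arm:
  dp:
    - [0, 0, 0.0005]
    - [0, 0, 0.001]
    - [0, 0, 0.001]
  rotation:
    - [0, 0, 0]
    - [0, 0, 0]
    - [0, 0, 0]
  hand: [0.02, 0.02, 0.02]

```text
time: 7.6
ee_pos: [0.3944, 0.2927, 0.025]
ee_rot: [[1.0, -0.0, 0.0], [-0.0, -1.0, 0.0], [0.0, -0.0, -1.0]]
ft_force: [-2.2, -2.0, 11.3]
gripper_width: 0.0225
grasp_force: 30.0
```

move_arm:
  dp:
    - [0, 0, -0.0005]
    - [0, 0, -0.0005]
    - [0, 0, -0.0005]
    - [0, 0, -0.005]
    - [0, 0, -0.03]
  rotation:
    - [0, 0, 0]
    - [0, 0, 0]
    - [0, 0, 0]
    - [0, 0, 0]
    - [0, 0, 0]
  hand: [0.025, 0.03, 0.04, 0.045, 0.045]

```text
time: 8.1
ee_pos: [0.3931, 0.2919, 0.0532]
ee_rot: [[1.0, -0.0, -0.004], [-0.0, -1.0, -0.002], [-0.004, 0.002, -1.0]]
ft_force: [-0.6, 0.3, 0.3]
gripper_width: 0.0443
grasp_force: 0.0
```

move_arm:
  dp:
    - [0, 0, -0.05]
    - [0, 0, -0.1]
    - [0, 0, -0.14]
    - [0.03, 0.04, -0.15]
    - [0.06, 0.08, -0.15]
  rotation:
    - [0, 0, 0]
    - [0, 0, 0]
    - [0, 0, 0]
    - [0, 0, 0]
    - [0, 0, 0]
  hand: [0.05, 0.05, 0.05, 0.05, 0.05]

```text
time: 8.6
ee_pos: [0.4548, 0.2134, 0.2071]
ee_rot: [[1.0, 0.003, 0.004], [0.003, -1.0, 0.002], [0.004, -0.002, -1.0]]
ft_force: [1.0, 0.8, -0.5]
gripper_width: 0.05
grasp_force: 0.0
```

Run:
```python
from h import *
c=cap('scene');s=telemetry.state();print(s['ee_pos'],s['ft_force'])
W=cloud(c);b=(abs(W[...,0]-.393)<.03)&(abs(W[...,1]-.292)<.03)&(W[...,2]>.027)&(W[...,2]<.036)
print(b.sum(),W[b].mean(0),W[b].std(0))
cv2.imwrite('pics/p1b.png',cv2.resize(c['image'][140:340,320:520],None,fx=3,fy=3,interpolation=cv2.INTER_CUBIC)[:,:,::-1])
```

```text
[0.45826146 0.20791387 0.205987  ] [ 1.8921117  -4.72861268 -0.56559331]
91 [0.39359438 0.29167026 0.03140182] [0.00617873 0.00622065 0.00176751]
```

View pics/p1b.png

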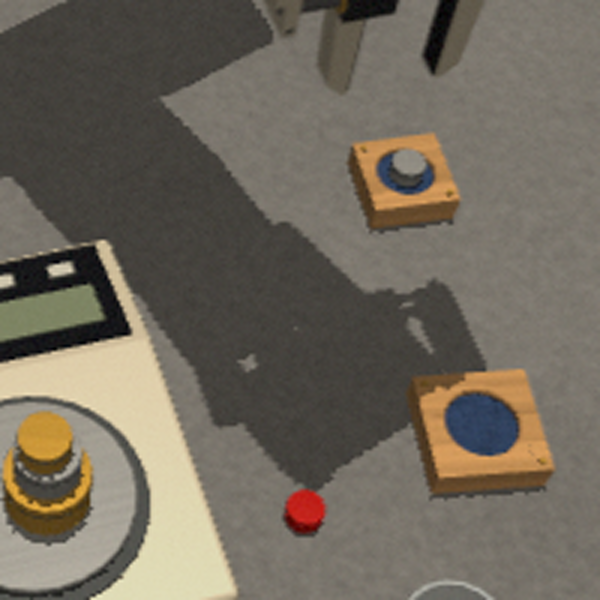

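w50 stands flat in its well at crop (408,168). Next is w100.

move_arm:
  dp:
    - [0.125, 0.195, 0.01]
    - [0.125, 0.195, 0.01]
    - [0.125, 0.195, 0.01]
    - [0.125, 0.195, 0.01]
    - [0.125, 0.195, 0.01]
  rotation:
    - [0, 0, 0]
    - [0, 0, 0]
    - [0, 0, 0]
    - [0, 0, 0]
    - [0, 0, 0]
  hand: [0.05, 0.05, 0.05, 0.05, 0.05]

```text
time: 9.15
ee_pos: [0.5798, 0.0155, 0.1943]
ee_rot: [[1.0, -0.002, 0.0], [-0.002, -1.0, -0.0], [0.0, 0.0, -1.0]]
ft_force: [-0.0, 0.7, -0.5]
gripper_width: 0.0499
grasp_force: 0.0
```

Run:
```python
from h import *
c=cap('scene');s=telemetry.state();print(s['ee_pos'])
W=cloud(c)
for lo,hi in((.138,.15),(.123,.132),(.101,.109)):
        b=(W[...,2]>lo)&(W[...,2]<hi)&(abs(W[...,0]-.605)<.03)&(abs(W[...,1]+.02)<.03)
        p=W[b];print(lo,len(p),p.mean(0),(p.min(0)+p.max(0))/2)
```

```text
[0.58129333 0.01286836 0.19401099]
0.138 272 [ 0.60453112 -0.01966121  0.14430429] [ 0.60355194 -0.01940446  0.14307608]
0.123 148 [ 0.61366245 -0.01814817  0.12736294] [ 0.6096355  -0.0180428   0.12742589]
0.101 238 [ 0.61629391 -0.02011188  0.10523508] [ 0.60816732 -0.01791957  0.10500289]
```

move_arm:
  dp:
    - [0.0225, 0.033, 0]
    - [0.0225, 0.033, 0.01]
    - [0.0225, 0.033, 0.025]
    - [0.0225, 0.033, 0.03]
    - [0.0225, 0.033, 0.03]
  rotation:
    - [0, 0, 0]
    - [0, 0, 0]
    - [0, 0, 0]
    - [0, 0, 0]
    - [0, 0, 0]
  hand: [0.05, 0.05, 0.05, 0.05, 0.05]

```text
time: 9.7
ee_pos: [0.6004, -0.014, 0.1637]
ee_rot: [[1.0, 0.0, -0.002], [0.0, -1.0, 0.0], [-0.002, -0.0, -1.0]]
ft_force: [0.2, -0.0, -0.1]
gripper_width: 0.05
grasp_force: 0.0
```

move_arm:
  dp:
    - [0.004, 0.0065, 0]
    - [0.004, 0.0065, 0.008]
    - [0.004, 0.0065, 0.018]
    - [0.004, 0.0065, 0.028]
    - [0.004, 0.0065, 0.028]
  rotation:
    - [0, 0, 0]
    - [0, 0, 0]
    - [0, 0, 0]
    - [0, 0, 0]
    - [0, 0, 0]
  hand: [0.05, 0.05, 0.05, 0.05, 0.05]

```text
time: 10.2
ee_pos: [0.6042, -0.0209, 0.1344]
ee_rot: [[1.0, 0.0, -0.003], [0.0, -1.0, 0.0], [-0.003, -0.0, -1.0]]
ft_force: [-0.8, 0.1, 0.1]
gripper_width: 0.05
grasp_force: 0.0
```

move_arm:
  dp:
    - [0, 0, 0]
    - [0, 0, 0]
    - [0, 0, 0]
    - [0, 0, 0]
    - [0, 0, 0]
  rotation:
    - [0, 0, 0]
    - [0, 0, 0]
    - [0, 0, 0]
    - [0, 0, 0]
    - [0, 0, 0]
  hand: [0.04, 0.034, 0.03, 0.026, 0.026]

```text
time: 10.7
ee_pos: [0.6053, -0.021, 0.1367]
ee_rot: [[1.0, -0.0, 0.001], [-0.0, -1.0, 0.0], [0.001, -0.0, -1.0]]
ft_force: [-0.0, 0.9, 2.4]
gripper_width: 0.0287
grasp_force: 30.0
```

move_arm:
  dp:
    - [0, 0, -0.01]
    - [0, 0, -0.03]
    - [0, 0, -0.07]
    - [0, -0.035, -0.07]
    - [-0.001, -0.08, -0.07]
  rotation:
    - [0, 0, 0]
    - [0, 0, 0]
    - [0, 0, 0]
    - [0, 0, 0]
    - [0, 0, 0]
  hand: [0.026, 0.026, 0.026, 0.026, 0.026]

```text
time: 11.2
ee_pos: [0.6048, 0.0585, 0.2083]
ee_rot: [[1.0, -0.003, 0.003], [-0.003, -1.0, -0.0], [0.003, 0.0, -1.0]]
ft_force: [0.9, 1.1, -2.0]
gripper_width: 0.029
grasp_force: 30.0
```

move_arm:
  dp:
    - [-0.011, -0.203, 0]
    - [-0.011, -0.203, 0]
    - [-0.011, -0.203, 0]
    - [-0.011, -0.203, 0]
    - [-0.011, -0.203, 0.02]
  rotation:
    - [0, 0, 0]
    - [0, 0, 0]
    - [0, 0, 0]
    - [0, 0, 0]
    - [0, 0, 0]
  hand: [0.026, 0.026, 0.026, 0.026, 0.026]

```text
time: 11.7
ee_pos: [0.5934, 0.2675, 0.1891]
ee_rot: [[1.0, 0.004, 0.005], [0.004, -1.0, 0.003], [0.005, -0.003, -1.0]]
ft_force: [0.4, 0.0, -0.6]
gripper_width: 0.0291
grasp_force: 30.0
```

move_arm:
  dp:
    - [0, 0, 0.03]
    - [0, 0, 0.07]
    - [0, 0, 0.11]
    - [0, 0, 0.125]
    - [0, 0, 0.125]
  rotation:
    - [0, 0, 0]
    - [0, 0, 0]
    - [0, 0, 0]
    - [0, 0, 0]
    - [0, 0, 0]
  hand: [0.026, 0.026, 0.026, 0.026, 0.026]

```text
time: 12.2
ee_pos: [0.5924, 0.2615, 0.0601]
ee_rot: [[1.0, -0.0, -0.003], [-0.0, -1.0, -0.001], [-0.003, 0.001, -1.0]]
ft_force: [0.6, -0.8, -0.5]
gripper_width: 0.0289
grasp_force: 30.0
```

```bash
python3 -c "
from h import *
cams.capture('top');cams.capture('top');s=telemetry.state();print(s['ee_pos'],s['q'])"
```

```text
[0.5942212  0.26220149 0.06325824] [ 1.97042742e+01  4.04009444e+01  8.53771076e+01 -6.36718234e-04
  5.40959272e+01  1.09712304e+02]
```

move_arm:
  dp:
    - [-0.001, -0.004, 0.01]
    - [-0.001, -0.004, 0.02]
    - [-0.001, -0.004, 0.027]
    - [-0.001, -0.004, 0.031]
    - [-0.001, -0.004, 0.033]
  rotation:
    - [0, 0, 0]
    - [0, 0, 0]
    - [0, 0, 0]
    - [0, 0, 0]
    - [0, 0, 0]
  hand: [0.026, 0.026, 0.026, 0.026, 0.026]

```text
time: 12.8
ee_pos: [0.592, 0.2658, 0.0278]
ee_rot: [[1.0, -0.0, -0.001], [-0.0, -1.0, -0.0], [-0.001, 0.0, -1.0]]
ft_force: [0.0, 0.8, -0.4]
gripper_width: 0.0291
grasp_force: 30.0
```

move_arm:
  dp:
    - [0, 0, 0.001]
    - [0, 0, 0.002]
    - [0, 0, 0.002]
    - [0, 0, 0.002]
  rotation:
    - [0, 0, 0]
    - [0, 0, 0]
    - [0, 0, 0]
    - [0, 0, 0]
  hand: [0.026, 0.026, 0.026, 0.026]

```text
time: 13.2
ee_pos: [0.5923, 0.2659, 0.0266]
ee_rot: [[1.0, -0.0, 0.0], [-0.0, -1.0, 0.0], [0.0, -0.0, -1.0]]
ft_force: [-0.0, -0.4, -0.9]
gripper_width: 0.0291
grasp_force: 30.0
```

move_arm:
  dp:
    - [0, 0, 0.0005]
    - [0, 0, 0.001]
    - [0, 0, 0.001]
  rotation:
    - [0, 0, 0]
    - [0, 0, 0]
    - [0, 0, 0]
  hand: [0.026, 0.026, 0.026]

```text
time: 13.5
ee_pos: [0.5924, 0.2659, 0.0259]
ee_rot: [[1.0, -0.0, 0.0], [-0.0, -1.0, 0.0], [0.0, -0.0, -1.0]]
ft_force: [-2.3, -0.9, 5.8]
gripper_width: 0.029
grasp_force: 30.0
```

move_arm:
  dp:
    - [0, 0, 0]
    - [0, 0, 0]
    - [0, 0, 0]
    - [0, 0, -0.005]
    - [0, 0, -0.03]
  rotation:
    - [0, 0, 0]
    - [0, 0, 0]
    - [0, 0, 0]
    - [0, 0, 0]
    - [0, 0, 0]
  hand: [0.032, 0.038, 0.046, 0.05, 0.05]

```text
time: 14.0
ee_pos: [0.5907, 0.2653, 0.0535]
ee_rot: [[1.0, -0.0, -0.004], [-0.0, -1.0, -0.002], [-0.004, 0.002, -1.0]]
ft_force: [-0.7, -0.0, -0.4]
gripper_width: 0.0493
grasp_force: 0.0
```

move_arm:
  dp:
    - [0, 0, -0.05]
    - [0, 0, -0.1]
    - [0, 0.03, -0.125]
    - [0.002, 0.08, -0.125]
    - [0.003, 0.13, -0.125]
  rotation:
    - [0, 0, 0]
    - [0, 0, 0]
    - [0, 0, 0]
    - [0, 0, 0]
    - [0, 0, 0]
  hand: [0.06, 0.06, 0.06, 0.06, 0.06]

```text
time: 14.5
ee_pos: [0.5953, 0.135, 0.1818]
ee_rot: [[1.0, 0.002, 0.002], [0.002, -1.0, 0.0], [0.002, -0.0, -1.0]]
ft_force: [1.0, -0.3, -1.1]
gripper_width: 0.0598
grasp_force: 0.0
```

```bash
cat > m.py <<'E'
from h import *
import sys
def top(c,cx,cy,lo,hi,r=.04):
    W=cloud(c);b=(W[...,2]>lo)&(W[...,2]<hi)&(abs(W[...,0]-cx)<r)&(abs(W[...,1]-cy)<r);p=W[b]
    print(len(p),p.mean(0).round(4),((p.min(0)+p.max(0))/2).round(4),p.std(0).round(4)) if len(p) else print(0)
E
python3 - <<'E'
from m import *
c=cap('scene');s=telemetry.state();print(s['ee_pos'])
top(c,.593,.266,.028,.041);top(c,.605,-.02,.12,.135);top(c,.605,-.02,.101,.109)
E
```

```text
[0.59538304 0.12816986 0.18117688]
199 [0.5914 0.2647 0.0339] [0.5908 0.2658 0.0339] [0.0078 0.0077 0.0019]
418 [ 0.6055 -0.0183  0.1275] [ 0.6036 -0.0181  0.126 ] [0.0101 0.0095 0.0018]
245 [ 0.6163 -0.0206  0.1054] [ 0.6094 -0.018   0.105 ] [0.0098 0.0154 0.0016]
```

move_arm:
  dp:
    - [0.009, 0.145, 0]
    - [0.009, 0.145, 0]
    - [0.009, 0.145, 0]
    - [0.009, 0.145, 0.02]
    - [0.009, 0.145, 0.03]
  rotation:
    - [0, 0, 0]
    - [0, 0, 0]
    - [0, 0, 0]
    - [0, 0, 0]
    - [0, 0, 0]
  hand: [0.06, 0.06, 0.06, 0.06, 0.06]

```text
time: 15.05
ee_pos: [0.6037, -0.0101, 0.1494]
ee_rot: [[1.0, -0.002, -0.001], [-0.002, -1.0, 0.0], [-0.001, -0.0, -1.0]]
ft_force: [0.3, 0.4, -0.2]
gripper_width: 0.06
grasp_force: 0.0
```

move_arm:
  dp:
    - [0, 0, 0]
    - [0, 0, 0]
  rotation:
    - [0, 0, 0]
    - [0, 0, 0]
  hand: [0.06, 0.06]

```text
time: 15.25
ee_pos: [0.6043, -0.0081, 0.1507]
ee_rot: [[1.0, 0.001, -0.0], [0.001, -1.0, 0.0], [-0.0, -0.0, -1.0]]
ft_force: [0.4, 0.1, -0.1]
gripper_width: 0.0599
grasp_force: 0.0
```

move_arm:
  dp:
    - [0.001, 0.011, 0]
    - [0.001, 0.011, 0.01]
    - [0.001, 0.011, 0.025]
    - [0.001, 0.011, 0.036]
    - [0.001, 0.011, 0.037]
  rotation:
    - [0, 0, 0]
    - [0, 0, 0]
    - [0, 0, 0]
    - [0, 0, 0]
    - [0, 0, 0]
  hand: [0.06, 0.06, 0.06, 0.06, 0.06]

```text
time: 15.75
ee_pos: [0.604, -0.0198, 0.111]
ee_rot: [[1.0, 0.0, -0.004], [0.0, -1.0, 0.0], [-0.004, -0.0, -1.0]]
ft_force: [-0.1, -0.5, 0.5]
gripper_width: 0.0598
grasp_force: 0.0
```

move_arm:
  dp:
    - [0, 0, 0]
    - [0, 0, 0]
    - [0, 0, 0]
    - [0, 0, 0]
    - [0, 0, 0]
  rotation:
    - [0, 0, 0]
    - [0, 0, 0]
    - [0, 0, 0]
    - [0, 0, 0]
    - [0, 0, 0]
  hand: [0.048, 0.042, 0.037, 0.033, 0.033]

```text
time: 16.25
ee_pos: [0.6054, -0.02, 0.1138]
ee_rot: [[1.0, -0.0, 0.001], [-0.0, -1.0, 0.0], [0.001, -0.0, -1.0]]
ft_force: [0.0, 1.5, 3.0]
gripper_width: 0.0371
grasp_force: 30.0
```

move_arm:
  dp:
    - [0, 0, -0.01]
    - [0, 0, -0.03]
    - [0, 0, -0.07]
    - [-0.01, 0.02, -0.08]
    - [-0.035, 0.055, -0.08]
  rotation:
    - [0, 0, 0]
    - [0, 0, 0]
    - [0, 0, 0]
    - [0, 0, 0]
    - [0, 0, 0]
  hand: [0.033, 0.033, 0.033, 0.033, 0.033]

```text
time: 16.75
ee_pos: [0.5716, -0.0747, 0.196]
ee_rot: [[1.0, 0.002, 0.005], [0.002, -1.0, -0.001], [0.005, 0.001, -1.0]]
ft_force: [0.2, -1.3, -3.1]
gripper_width: 0.0371
grasp_force: 30.0
```

move_arm:
  dp:
    - [-0.145, 0.185, 0]
    - [-0.145, 0.185, 0]
    - [-0.145, 0.185, 0]
    - [-0.145, 0.185, 0]
    - [-0.145, 0.185, 0]
  rotation:
    - [0, 0, 0]
    - [0, 0, 0]
    - [0, 0, 0]
    - [0, 0, 0]
    - [0, 0, 0]
  hand: [0.033, 0.033, 0.033, 0.033, 0.033]

```text
time: 17.25
ee_pos: [0.4231, -0.2619, 0.194]
ee_rot: [[1.0, -0.001, -0.0], [-0.001, -1.0, -0.001], [-0.0, 0.001, -1.0]]
ft_force: [1.7, 0.2, -1.7]
gripper_width: 0.0374
grasp_force: 30.0
```

move_arm:
  dp:
    - [-0.025, 0.033, 0]
    - [-0.025, 0.033, 0.04]
    - [-0.025, 0.033, 0.08]
    - [-0.025, 0.033, 0.12]
    - [-0.025, 0.033, 0.13]
  rotation:
    - [0, 0, 0]
    - [0, 0, 0]
    - [0, 0, 0]
    - [0, 0, 0]
    - [0, 0, 0]
  hand: [0.033, 0.033, 0.033, 0.033, 0.033]

```text
time: 17.75
ee_pos: [0.3985, -0.2918, 0.0606]
ee_rot: [[1.0, -0.0, -0.004], [-0.0, -1.0, 0.004], [-0.004, -0.004, -1.0]]
ft_force: [-0.2, 0.1, -1.7]
gripper_width: 0.0373
grasp_force: 30.0
```

```bash
python3 -c "
from h import *
cams.capture('top');cams.capture('top');s=telemetry.state();print(s['ee_pos'],s['q'])"
```

```text
[ 0.39981854 -0.29275815  0.06306594] [-4.15945934e+01  2.77562756e+01  1.09535284e+02 -6.23315209e-03
  4.28368781e+01  4.84079757e+01]
```

move_arm:
  dp:
    - [-0.0045, 0.005, 0.01]
    - [-0.0045, 0.005, 0.02]
    - [-0.0045, 0.005, 0.027]
    - [-0.0045, 0.005, 0.031]
    - [-0.0045, 0.005, 0.033]
  rotation:
    - [0, 0, 0]
    - [0, 0, 0]
    - [0, 0, 0]
    - [0, 0, 0]
    - [0, 0, 0]
  hand: [0.033, 0.033, 0.033, 0.033, 0.033]

```text
time: 18.35
ee_pos: [0.3956, -0.298, 0.0301]
ee_rot: [[1.0, -0.0, -0.0], [-0.0, -1.0, 0.0], [-0.0, -0.0, -1.0]]
ft_force: [-0.8, 0.2, -1.0]
gripper_width: 0.0376
grasp_force: 30.0
```

move_arm:
  dp:
    - [0, 0, 0.001]
    - [0, 0, 0.002]
    - [0, 0, 0.002]
    - [0, 0, 0.002]
  rotation:
    - [0, 0, 0]
    - [0, 0, 0]
    - [0, 0, 0]
    - [0, 0, 0]
  hand: [0.033, 0.033, 0.033, 0.033]

```text
time: 18.75
ee_pos: [0.3957, -0.2981, 0.0285]
ee_rot: [[1.0, 0.0, 0.0], [0.0, -1.0, -0.0], [0.0, 0.0, -1.0]]
ft_force: [-0.0, -0.4, -1.3]
gripper_width: 0.0371
grasp_force: 30.0
```

move_arm:
  dp:
    - [0, 0, 0.001]
    - [0, 0, 0.002]
    - [0, 0, 0.002]
    - [0, 0, 0.002]
  rotation:
    - [0, 0, 0]
    - [0, 0, 0]
    - [0, 0, 0]
    - [0, 0, 0]
  hand: [0.033, 0.033, 0.033, 0.033]

```text
time: 19.15
ee_pos: [0.3956, -0.298, 0.0263]
ee_rot: [[1.0, -0.0, -0.0], [-0.0, -1.0, 0.0], [-0.0, -0.0, -1.0]]
ft_force: [0.0, -0.1, -1.7]
gripper_width: 0.0372
grasp_force: 30.0
```

move_arm:
  dp:
    - [0, 0, 0.0005]
    - [0, 0, 0.001]
    - [0, 0, 0.001]
  rotation:
    - [0, 0, 0]
    - [0, 0, 0]
    - [0, 0, 0]
  hand: [0.033, 0.033, 0.033]

```text
time: 19.45
ee_pos: [0.3956, -0.2981, 0.0255]
ee_rot: [[1.0, -0.0, -0.0], [-0.0, -1.0, -0.0], [-0.0, 0.0, -1.0]]
ft_force: [-0.6, -0.2, 1.5]
gripper_width: 0.0375
grasp_force: 30.0
```

move_arm:
  dp:
    - [0, 0, 0.0004]
    - [0, 0, 0.0004]
    - [0, 0, 0.0004]
    - [0, 0, 0.0004]
    - [0, 0, 0.0004]
  rotation:
    - [0, 0, 0]
    - [0, 0, 0]
    - [0, 0, 0]
    - [0, 0, 0]
    - [0, 0, 0]
  hand: [0.033, 0.033, 0.04, 0.048, 0.056]

```text
time: 19.95
ee_pos: [0.3957, -0.2981, 0.0249]
ee_rot: [[1.0, -0.0, 0.0], [-0.0, -1.0, -0.0], [0.0, 0.0, -1.0]]
ft_force: [0.7, 0.6, -0.1]
gripper_width: 0.0517
grasp_force: 0.0
```

move_arm:
  dp:
    - [0, 0, -0.01]
    - [0, 0, -0.04]
    - [0, 0, -0.09]
    - [0, 0, -0.13]
    - [0.03, -0.04, -0.13]
  rotation:
    - [0, 0, 0]
    - [0, 0, 0]
    - [0, 0, 0]
    - [0, 0, 0]
    - [0, 0, 0]
  hand: [0.06, 0.07, 0.075, 0.075, 0.075]

```text
time: 20.45
ee_pos: [0.4266, -0.2621, 0.1608]
ee_rot: [[1.0, -0.005, 0.007], [-0.005, -1.0, -0.006], [0.007, 0.006, -1.0]]
ft_force: [1.2, 0.5, -0.7]
gripper_width: 0.0751
grasp_force: 0.0
```

Run:
```python
from m import *
for n in('scene','top'):
    c=cap(n);print(telemetry.state()['ee_pos'])
    top(c,.395,-.298,.033,.048);top(c,.605,-.02,.095,.115,.05)
```

```text
[ 0.42966984 -0.25462638  0.15838549]
286 [ 0.3957 -0.2968  0.039 ] [ 0.3943 -0.2971  0.0384] [0.01   0.0097 0.0019]
703 [ 0.6072 -0.0184  0.1049] [ 0.6053 -0.018   0.1021] [0.0132 0.0126 0.0022]
[ 0.42785692 -0.25566234  0.15690587]
0
444 [ 0.6057 -0.019   0.1052] [ 0.6059 -0.0188  0.1034] [0.0127 0.0125 0.0025]
```

move_arm:
  dp:
    - [0.15, -0.195, 0]
    - [0.15, -0.195, 0]
    - [0.15, -0.195, 0]
    - [0.15, -0.195, 0]
    - [0.15, -0.195, 0]
  rotation:
    - [0, 0, 0]
    - [0, 0, 0]
    - [0, 0, 0]
    - [0, 0, 0]
    - [0, 0, 0]
  hand: [0.075, 0.075, 0.075, 0.075, 0.075]

```text
time: 21.05
ee_pos: [0.5765, -0.0613, 0.1553]
ee_rot: [[1.0, 0.0, -0.0], [0.0, -1.0, -0.0], [-0.0, 0.0, -1.0]]
ft_force: [1.1, -0.4, 0.2]
gripper_width: 0.075
grasp_force: 0.0
```

move_arm:
  dp:
    - [0.026, -0.036, 0]
    - [0.026, -0.036, 0]
    - [0.026, -0.036, 0.02]
    - [0.026, -0.036, 0.03]
    - [0.026, -0.036, 0.03]
  rotation:
    - [0, 0, 0]
    - [0, 0, 0]
    - [0, 0, 0]
    - [0, 0, 0]
    - [0, 0, 0]
  hand: [0.075, 0.075, 0.075, 0.075, 0.075]

```text
time: 21.55
ee_pos: [0.6005, -0.0276, 0.1237]
ee_rot: [[1.0, -0.001, -0.003], [-0.001, -1.0, 0.0], [-0.003, -0.0, -1.0]]
ft_force: [0.2, 0.2, -0.2]
gripper_width: 0.0751
grasp_force: 0.0
```

move_arm:
  dp:
    - [0.0045, -0.0085, 0]
    - [0.0045, -0.0085, 0.01]
    - [0.0045, -0.0085, 0.025]
    - [0.0045, -0.0085, 0.035]
    - [0.0045, -0.0085, 0.038]
  rotation:
    - [0, 0, 0]
    - [0, 0, 0]
    - [0, 0, 0]
    - [0, 0, 0]
    - [0, 0, 0]
  hand: [0.075, 0.075, 0.075, 0.075, 0.075]

```text
time: 22.05
ee_pos: [0.6053, -0.0186, 0.0851]
ee_rot: [[1.0, -0.0, -0.003], [-0.0, -1.0, 0.0], [-0.003, -0.0, -1.0]]
ft_force: [1.1, -0.4, 0.2]
gripper_width: 0.0753
grasp_force: 0.0
```

move_arm:
  dp:
    - [0, 0, 0]
    - [0, 0, 0]
    - [0, 0, 0]
    - [0, 0, 0]
    - [0, 0, 0]
  rotation:
    - [0, 0, 0]
    - [0, 0, 0]
    - [0, 0, 0]
    - [0, 0, 0]
    - [0, 0, 0]
  hand: [0.062, 0.055, 0.049, 0.045, 0.045]

```text
time: 22.55
ee_pos: [0.6064, -0.0186, 0.0874]
ee_rot: [[1.0, -0.0, 0.001], [-0.0, -1.0, -0.0], [0.001, 0.0, -1.0]]
ft_force: [-0.1, 0.5, 1.4]
gripper_width: 0.0493
grasp_force: 30.0
```

move_arm:
  dp:
    - [0, 0, -0.01]
    - [0, 0, -0.03]
    - [0, 0, -0.06]
    - [0, 0.01, -0.07]
    - [-0.007, 0.04, -0.07]
  rotation:
    - [0, 0, 0]
    - [0, 0, 0]
    - [0, 0, 0]
    - [0, 0, 0]
    - [0, 0, 0]
  hand: [0.045, 0.045, 0.045, 0.045, 0.045]

```text
time: 23.05
ee_pos: [0.6002, -0.058, 0.1586]
ee_rot: [[1.0, 0.002, 0.003], [0.002, -1.0, -0.0], [0.003, 0.0, -1.0]]
ft_force: [0.2, -0.5, -4.7]
gripper_width: 0.0495
grasp_force: 30.0
```

move_arm:
  dp:
    - [-0.01, 0.04, 0]
    - [-0.02, 0.08, 0]
    - [-0.03, 0.12, 0]
    - [-0.04, 0.17, 0]
    - [-0.049, 0.21, 0]
  rotation:
    - [0, 0, 0]
    - [0, 0, 0]
    - [0, 0, 0]
    - [0, 0, 0]
    - [0, 0, 0]
  hand: [0.045, 0.045, 0.045, 0.045, 0.045]

```text
time: 23.55
ee_pos: [0.5488, -0.2712, 0.1564]
ee_rot: [[1.0, -0.001, -0.001], [-0.001, -1.0, 0.0], [-0.001, -0.0, -1.0]]
ft_force: [1.0, 0.0, -4.6]
gripper_width: 0.0493
grasp_force: 30.0
```

move_arm:
  dp:
    - [0, 0, 0.03]
    - [0, 0, 0.06]
    - [0, 0, 0.08]
    - [0, 0, 0.09]
    - [0, 0, 0.09]
  rotation:
    - [0, 0, 0]
    - [0, 0, 0]
    - [0, 0, 0]
    - [0, 0, 0]
    - [0, 0, 0]
  hand: [0.045, 0.045, 0.045, 0.045, 0.045]

```text
time: 24.05
ee_pos: [0.5492, -0.2685, 0.0656]
ee_rot: [[1.0, -0.0, -0.002], [-0.0, -1.0, 0.001], [-0.002, -0.001, -1.0]]
ft_force: [-0.8, 0.3, -4.6]
gripper_width: 0.0497
grasp_force: 30.0
```

```bash
python3 -c "
from h import *
cams.capture('top');cams.capture('top');s=telemetry.state();print(s['ee_pos'],s['gripper_width'],s['ft_force'])"
```

```text
[ 0.55047279 -0.2689492   0.0677029 ] 0.04921648737662475 [ 0.00718361  0.85132239 -4.02937774]
```

move_arm:
  dp:
    - [-0.0005, 0.005, 0.01]
    - [-0.0005, 0.005, 0.02]
    - [-0.0005, 0.005, 0.028]
    - [-0.0005, 0.005, 0.032]
    - [-0.0005, 0.005, 0.034]
  rotation:
    - [0, 0, 0]
    - [0, 0, 0]
    - [0, 0, 0]
    - [0, 0, 0]
    - [0, 0, 0]
  hand: [0.045, 0.045, 0.045, 0.045, 0.045]

```text
time: 24.65
ee_pos: [0.5495, -0.2733, 0.0323]
ee_rot: [[1.0, -0.0, -0.001], [-0.0, -1.0, 0.0], [-0.001, -0.0, -1.0]]
ft_force: [0.8, -0.9, -4.2]
gripper_width: 0.0497
grasp_force: 30.0
```

move_arm:
  dp:
    - [0, 0, 0.001]
    - [0, 0, 0.002]
    - [0, 0, 0.002]
    - [0, 0, 0.002]
  rotation:
    - [0, 0, 0]
    - [0, 0, 0]
    - [0, 0, 0]
    - [0, 0, 0]
  hand: [0.045, 0.045, 0.045, 0.045]

```text
time: 25.05
ee_pos: [0.5498, -0.2736, 0.0312]
ee_rot: [[1.0, -0.0, 0.0], [-0.0, -1.0, -0.0], [0.0, 0.0, -1.0]]
ft_force: [-0.8, -0.0, -6.0]
gripper_width: 0.0498
grasp_force: 30.0
```

move_arm:
  dp:
    - [0, 0, 0.0005]
    - [0, 0, 0.001]
    - [0, 0, 0.0013]
    - [0, 0, 0.0013]
  rotation:
    - [0, 0, 0]
    - [0, 0, 0]
    - [0, 0, 0]
    - [0, 0, 0]
  hand: [0.045, 0.045, 0.045, 0.045]

```text
time: 25.45
ee_pos: [0.5496, -0.2735, 0.0296]
ee_rot: [[1.0, -0.0, -0.0], [-0.0, -1.0, 0.0], [-0.0, -0.0, -1.0]]
ft_force: [-1.4, 0.9, -4.9]
gripper_width: 0.0493
grasp_force: 30.0
```

move_arm:
  dp:
    - [0, 0, 0.0004]
    - [0, 0, 0.0007]
    - [0, 0, 0.0007]
  rotation:
    - [0, 0, 0]
    - [0, 0, 0]
    - [0, 0, 0]
  hand: [0.045, 0.045, 0.045]

```text
time: 25.75
ee_pos: [0.5497, -0.2736, 0.0294]
ee_rot: [[1.0, -0.0, 0.0], [-0.0, -1.0, -0.0], [0.0, 0.0, -1.0]]
ft_force: [-2.7, 1.5, 3.8]
gripper_width: 0.0498
grasp_force: 30.0
```

Contact. I'll release, lift clear and check.

move_arm:
  dp:
    - [0, 0, 0]
    - [0, 0, 0]
    - [0, 0, 0]
    - [0, 0, 0]
    - [0, 0, -0.003]
  rotation:
    - [0, 0, 0]
    - [0, 0, 0]
    - [0, 0, 0]
    - [0, 0, 0]
    - [0, 0, 0]
  hand: [0.052, 0.058, 0.064, 0.07, 0.072]

```text
time: 26.25
ee_pos: [0.5495, -0.2734, 0.0317]
ee_rot: [[1.0, -0.0, -0.0], [-0.0, -1.0, 0.0], [-0.0, -0.0, -1.0]]
ft_force: [-0.5, -0.1, -0.7]
gripper_width: 0.0711
grasp_force: 0.0
```

move_arm:
  dp:
    - [0, 0, -0.02]
    - [0, 0, -0.06]
    - [0, 0, -0.11]
    - [0, 0, -0.15]
    - [-0.03, 0.04, -0.17]
  rotation:
    - [0, 0, 0]
    - [0, 0, 0]
    - [0, 0, 0]
    - [0, 0, 0]
    - [0, 0, 0]
  hand: [0.075, 0.075, 0.075, 0.075, 0.075]

```text
time: 26.75
ee_pos: [0.5246, -0.3091, 0.205]
ee_rot: [[1.0, 0.004, 0.005], [0.004, -1.0, -0.003], [0.005, 0.003, -1.0]]
ft_force: [-0.3, -1.3, -0.4]
gripper_width: 0.075
grasp_force: 0.0
```

move_arm:
  dp:
    - [-0.13, 0.1, 0]
    - [-0.13, 0.1, 0]
    - [-0.13, 0.1, 0]
    - [-0.13, 0.1, 0]
    - [-0.13, 0.1, 0]
  rotation:
    - [0, 0, 0]
    - [0, 0, 0]
    - [0, 0, 0]
    - [0, 0, 0]
    - [0, 0, 0]
  hand: [0.075, 0.075, 0.075, 0.075, 0.075]

```text
time: 27.25
ee_pos: [0.3905, -0.4118, 0.2008]
ee_rot: [[1.0, -0.003, 0.0], [-0.003, -1.0, -0.0], [0.0, 0.0, -1.0]]
ft_force: [0.6, -0.3, -0.3]
gripper_width: 0.075
grasp_force: 0.0
```

Run:
```python
from m import *
c=cap('scene','end.png')
print(telemetry.state()['time'])
top(c,.55,-.274,.04,.056);top(c,.395,-.298,.033,.046);top(c,.593,.266,.028,.041);top(c,.393,.292,.026,.038)
```

```text
27.3
622 [ 0.5499 -0.2723  0.0469] [ 0.5487 -0.2732  0.0455] [0.0131 0.0126 0.0018]
286 [ 0.3957 -0.2968  0.0389] [ 0.3935 -0.2971  0.0383] [0.0102 0.0096 0.0019]
203 [0.5915 0.2646 0.0338] [0.591  0.2653 0.033 ] [0.0077 0.0079 0.0018]
103 [0.394  0.292  0.0308] [0.3947 0.2936 0.0314] [0.0078 0.0074 0.0023]
```

View pics/end.png

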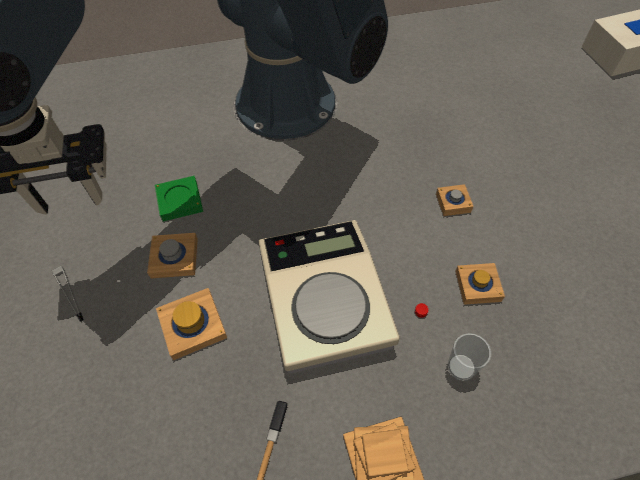

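All four weights stand in their own wells, at pixels (456,196), (481,280), (172,250) and (187,318). The pan is empty and the beaker has not moved.

```bash
python3 -c "
from plant import ticket
print(ticket.sign_off())"
```

```text
the job is handed in; nothing more can be done
None
```

All four weights were moved from the top of the stack down and now stand flat in their own cases; the pan is empty, the beaker was not touched, and the job was handed in at about 27 s.

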